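Finish the pinwheel layer of cartons on the pallet slab

ROBOT

A 6-joint arm with a two-finger parallel gripper is mounted at the origin on a cart in front of the work surface, level with it; the furniture and walls round the work are solid. World frame = base frame: x ahead of the robot, y to its left, z up, the work surface at z = 0. Lengths are in mm, angles in degrees, forces in N, time in s.
With the tool pointing down it reaches from about 300 to 850 mm from the base axis. Payload 4.2 kg.
Tool frame: the origin (TCP) lies at the very end of the fingers, on their centre line; the grasp point (between the pads) lies 19 mm behind it (env.grip_point_offset is the distance from the TCP to the grasp point, in mm); z points along the fingers, y is the line along which they close (so a half turn about z gives the same grasp; the last joint's range is limited). The gripper opens to 91 mm and grips with 3 to 60 N. Pads are 32 mm wide; open, the fingers measure 118 mm over their backs; the gripper's body (76 mm by 178 mm) begins 60 mm behind the grasp point.
Start: joints at [72.021, 18.312, 89.639, -0, 72.044, -1.146], TCP at [166.517, 550.377, 213.976] pointing down, gripper open.
Joint ranges: [-177.97, 177.97], [-48.28, 115.42], [12.27, 149.76], [-77.06, 257.06], [2.81, 150.46], [-146.56, 146.56]. Speed limits (degrees/s): [147.25, 147.25, 180, 180, 180, 180].

INTERFACE

Orientations are given as [roll, pitch, yaw] about the fixed x, y, z axes, in that order (R = Rz(yaw) Ry(pitch) Rx(roll)).
In Python, from workcell import env gives the robot as it stands. The module is installed in compiled form; this text tells all that it offers.
- The arm moves only by the tool arm_command, never from a script. Its argument "rows" is a list of rows, each an object with "delta_pos": the shift along the tool's x, y, z in mm, a list of three; "roll": the turn about the tool's z in units of 5 degrees (1.0 is 5 degrees); "jaw": the opening in per cent of the stroke, from 0 (shut) to 100 (fully open). A call has 1 to 20 rows; each row is the pose to reach, as a shift and turn from the pose commanded when the call began, along the tool's axes at that moment; what a row does not reach only later rows make up. A row lasts 1/12 s, in which the tool goes at most 41.7 mm and 7.16 degrees, less where a joint would pass 70% of its speed; a pose out of reach is approached as far as the arm can. A call with a gripper value outside its range is refused whole. The fingers move at their own pace and stop on an object; "squeeze" is the grip in N (left out, the last holds). Time passes only in rows, so rows that repeat a pose let the fingers close. It gives the time, the measured TCP pose, the force, the opening and the grip force at its end, in the units of the state.
- env.state(): the state, without advancing time (a new reading comes with each control period).
- env.grab_frame(name): name is "side" or "top" or "wrist"; returns a dict with "img" (400x640x3 uint8, blue, green, red), "z_map" (400x640 float32, mm along the optical axis (not along the pixel's ray), 0 where there is no reading), "fov_y" (degrees; the focal length in pixels is half the picture's height over the tangent of half this angle, whatever the lens; pixels are square), "cx", "cy" (the principal point, pixels), "R" (3x3) and "t" (3): a world point X has camera coordinates R X + t; the wrist camera has in their place "T_tool_cam" (4x4, takes a point from camera to tool coordinates, whose origin is the TCP and whose axes are the flange's). Camera axes: x right, y down, z forward; pixel columns grow to the right and rows downward; lengths in mm; the calibration is good to about 2 mm. A picture is of the moment at which its call begins: read the wrist's pose just before it.
- env.job_done(): hands the job in; it is judged then, once.
The state is a dict: "time_s": time; "qpos": joint angles; "qvel": joint speeds; "effort": joint torques, N m; "ee_pos": TCP position; "ee_rot": TCP orientation; "force": force on the tool from outside, world axes, zero at the start; "torque": the same for the moment, N m; "gripper_width": finger opening in mm; "gripper_force": force on a finger pad.
Only numpy, scipy, OpenCV 4.12 (cv2) and the standard library are available. Lean on these libraries where they do the work, as an engineer would, in place of code of your own. Each camera call takes 0.05 s, during which the arm holds its last target. There are 200 camera calls.

TASK

Finish the layer of four cartons on the pallet slab in the pinwheel pattern begun by the two cartons there: put the carton lying on the bench and the one standing on edge in the rack flat into the near left and near right places, either in either, but first lay the one from the rack flat on the bench, let go of it and take it again across its width. Once all four lie in the pattern, push the layer firmly home with the fingers (about 10 N), first sideways until it presses on the left stop, then away from you until it presses on the far stop, pushing each near carton, so that no gaps are left and all four lie still, square and flat. Leave the petri dish and the bottles where they are.

Things in the scene. Friction and masses are not known exactly. Their poses are not given: they have to be found in the camera images.
- slab: fixed pallet slab: plywood deck on runners, deck top 24 mm above the bench. Origin on the bench under the centre of the 180 x 180 mm square the finished layer covers; x points away from the robot, y to its left (yawed up to 0.25 rad). The deck spans -118 to +102 mm in x and y. It has a stop along the far (+x) and the left (+y) edge only; near and right sides are open
- stop_far: aluminium bar 6 mm thick fixed on the slab's far edge, 14 mm high above the deck; its inner face is at slab x = +90 mm and runs along slab y from -105 to +93 mm. Origin and axes coincide with the slab's
- stop_left: the same bar on the slab's left edge; its inner face is at slab y = +90 mm and runs along slab x from -105 to +93 mm. Origin and axes coincide with the slab's
- place_far_left (a point): centre of the carton in the far left place of the finished, tight layer (slab x +60, y +30, z 44 mm); this carton's long side lies along the slab's y. Site axes as the slab's
- place_far_right (a point): the same for the far right place (slab x +30, y -60 mm); long side along the slab's x
- place_near_left (a point): the same for the near left place (slab x -30, y +60 mm); long side along the slab's x; it is empty at the start
- place_near_right (a point): the same for the near right place (slab x -60, y -30 mm); long side along the slab's y; empty at the start. The finished layer leaves a 60 x 60 mm hole over the slab's origin: of this place's inner side the right half is covered by the far right carton's end, the left half borders the hole, so a finger fits beside that half only
- carton_a: rigid brown cardboard carton 120 x 60 x 40 mm, about 0.18 kg, paper tape along its two 120 x 60 faces; origin at its centre, x along the 120, y along the 60, z along the 40 mm. Already on the slab in the far left place, lying flat, 4 to 8 mm short of the far stop
- carton_b: rigid brown cardboard carton 120 x 60 x 40 mm, about 0.18 kg, paper tape along its two 120 x 60 faces; origin at its centre, axes as carton_a. Already on the slab in the far right place, lying flat, 4 to 8 mm short of the far stop
- carton_1: rigid brown cardboard carton 120 x 60 x 40 mm, about 0.18 kg, paper tape along its two 120 x 60 faces; origin at its centre, axes as carton_a. Lies flat on the bench, right of the slab. A carton slides on the deck under 1 to 3 N
- carton_2: rigid brown cardboard carton 120 x 60 x 40 mm, about 0.18 kg, paper tape along its two 120 x 60 faces; origin at its centre, x along the 120, y along the 40, z along the 60 mm. Stands on its long edge in the rack, top 64 mm above the bench. Lying flat, its y axis is vertical. Leaned over about its long axis by more than 34 degrees, one edge on the bench, it falls flat
- carton_rack: fixed aluminium rack 134 x 62 mm that holds one carton on edge between two long walls (47 mm between wall centres, walls 3 mm thick and 27 mm high) on a 4 mm floor, end walls 14 mm high; origin under its centre on the bench, x along its length. The carton can only be lifted out upwards
- petri_1: loose petri dish 60 mm across, 14 mm high; bystander, origin under its centre
- dropper_bottle_1: loose amber dropper bottle 33 mm across, 94 mm high; bystander, origin under its centre
- sample_bottle_2: loose white sample bottle 49 mm across, 98 mm high; bystander, origin under its centre

How it is judged:
By the outcome, as a careful person would: the job done as asked, in the order asked, and still so for the second after the job is handed in, with the robot touching nothing.
It also fails if it takes over 72 s, if anything falls off the work surface, if the arm or the gripper's body presses on something with over 40 N, if the wrist force passes 120 N, or if a joint passes its speed limit or range.

## Working session

There is one attempt and no reset: what is moved stays moved. The work goes in short steps, Python scripts to look and compute and a tool call to move; the robot and the scene stay as the last step left them, time stands still between calls to the robot, and variables do not carry over. Pictures are saved under pics/ and viewed, at most 10 in all, crops included, and the job is handed in when it is done.

Besides the shell and the picture viewer there is one more tool, called after "Call:" by a JSON object that holds its "op" and its "data". arm_command: Moves the arm, as the interface text tells. Its arguments: {"type":"object","properties":{"rows":{"type":"array"},"squeeze":{"type":"number"}},"required":["rows"]}

```bash
mkdir -p pics; cat > h.py <<'E'
import numpy as np, cv2
from workcell import env
def grab(n):
    f=env.grab_frame(n); f['f']=200/np.tan(np.radians(f['fov_y'])/2); return f
def cloud(f):
    v,u=np.mgrid[0:400,0:640]; z=f['z_map']
    P=np.stack([(u-f['cx'])/f['f']*z,(v-f['cy'])/f['f']*z,z],-1)
    W=(P-f['t'])@f['R']   # R^T (P-t)
    W[z==0]=np.nan
    return W
E
python3 - <<'E'
from h import *
s=env.state(); print({k:np.round(v,2).tolist() for k,v in s.items()})
for n in ['top','side']:
    f=grab(n); cv2.imwrite(f'pics/{n}0.png',f['img']); np.savez(f'{n}0.npz',W=cloud(f),img=f['img']); print(n,f['R'].round(3).tolist(),f['t'],f['f'])
E
```

```text
{'time_s': 0.0, 'qpos': [72.02, 18.35, 89.71, 0.0, 72.05, -1.14], 'qvel': [0.0, 0.05, 0.04, -0.04, 0.08, -0.03], 'effort': [-0.0, -41.25, -23.2, 0.07, 0.05, -0.0], 'ee_pos': [166.35, 549.89, 213.13], 'ee_rot': [-179.9, -0.0, 163.17], 'force': [0.22, 0.4, -0.18], 'torque': [-0.03, -0.02, -0.02], 'gripper_force': 0.0, 'gripper_width': 91.41}
top [[0.009, -1.0, 0.01], [-0.995, -0.01, -0.103], [0.103, -0.009, -0.995]] [ -22.28237554  532.10982977 1310.7693594 ] 384.09080337586244
side [[0.832, -0.555, -0.019], [-0.318, -0.447, -0.836], [0.455, 0.702, -0.548]] [-454.54736547  224.96133995  918.13897697] 370.1811156759103
```

View pics/top0.png

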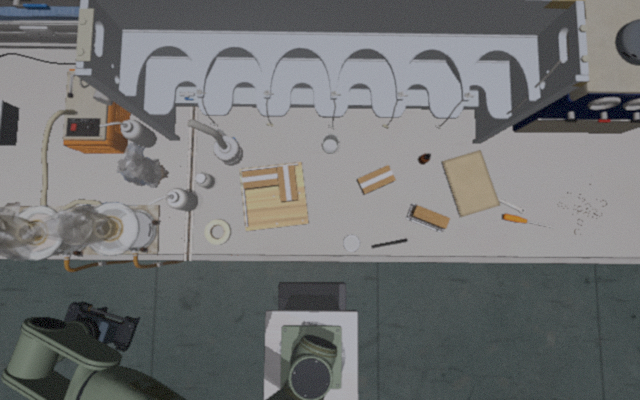

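View pics/side0.png

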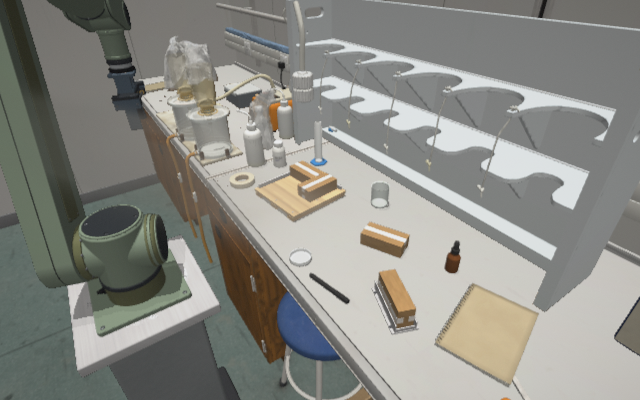

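The top picture shows the slab around (275,196) with carton_a at (262,178) and carton_b at (290,182). Carton_1 is at (376,179), carton_2 in the rack at (428,217), the petri dish at (351,243) and the dropper bottle at (424,158). The side view agrees.

```bash
python3 - <<'E'
from h import *
d=np.load('top0.npz'); W=d['W']
def rect(name,u0,v0,u1,v1,zl,zh):
    w=W[v0:v1,u0:u1].reshape(-1,3); m=(w[:,2]>zl)&(w[:,2]<zh); w=w[m]
    r=cv2.minAreaRect(w[:,:2].astype(np.float32)); print(name,len(w),np.round(r[0],1),np.round(r[1],1),round(r[2],1),'z',np.median(w[:,2]).round(1))
rect('bench',330,200,350,220,-50,50)
rect('c1',350,160,405,200,30,50)
rect('c2',400,198,458,236,50,80)
rect('ab',235,155,315,235,52,80)
rect('slab',235,155,315,235,15,80)
rect('petri',338,230,365,254,6,30)
rect('drop',412,145,436,170,8,130)
rect('rackwalls',400,198,458,236,18,80)
E
```

```text
bench 399 [503.3 -95.1] [68.3 68.2] 0.4 z 0.8
c1 596 [ 607.4 -219. ] [ 59.7 121.3] 25.0 z 40.5
c2 440 [ 477.2 -399.9] [119.7  40.3] 68.2 z 64.1
ab 1255 [580.5 149.8] [120.8 181.2] 7.0 z 65.2
slab 3938 [547.4 138.7] [220.5 220. ] 7.3 z 27.4
petri 239 [ 397.7 -138. ] [69.7 81.4] 66.1 z 14.3
drop 107 [ 690.7 -406.3] [31.3 77.8] 22.0 z 48.8
rackwalls 568 [ 511.8 -412.4] [133.6 124.6] 69.1 z 63.1
```

```bash
cat >> h.py <<'E'
from scipy.spatial.transform import Rotation as Ro
def pose():
    s=env.state(); T=np.eye(4); T[:3,:3]=Ro.from_euler('xyz',s['ee_rot'],degrees=True).as_matrix(); T[:3,3]=s['ee_pos']; return T,s
def go(x,y,z,phi):
    "delta (tool axes) and roll units; phi = world direction of tool y, deg"
    T,s=pose(); d=T[:3,:3].T@(np.array([x,y,z])-T[:3,3]); p=np.degrees(np.arctan2(T[1,1],T[0,1]))
    r=-(phi-p); r=(r+180)%360-180
    print('delta',d.round(1).tolist(),'roll',round(r/5,2),'rows',round(max(np.linalg.norm(d)/41.7,abs(r)/7.16),1),'phi',round(p,1))
def wcloud():
    T,s=pose(); f=grab('wrist'); M=T@np.array(f['T_tool_cam']); z=f['z_map']; v,u=np.mgrid[0:400,0:640]
    P=np.stack([(u-f['cx'])/f['f']*z,(v-f['cy'])/f['f']*z,z],-1); W=P@M[:3,:3].T+M[:3,3]; W[z==0]=np.nan
    return f,W
def rect(name,w,zl,zh,box=None):
    w=w.reshape(-1,3); m=(w[:,2]>zl)&(w[:,2]<zh)
    if box: m&=(w[:,0]>box[0])&(w[:,0]<box[1])&(w[:,1]>box[2])&(w[:,1]<box[3])
    w=w[m]; r=cv2.minAreaRect(w[:,:2].astype(np.float32)); print(name,len(w),np.round(r[0],1),np.round(r[1],1),round(r[2],1),'z',np.median(w[:,2]).round(1)); return w
E
python3 - <<'E'
from h import *
f=env.grab_frame('wrist'); print(np.round(f['T_tool_cam'],3).tolist(),f['fov_y'])
go(540,150,330,23)
E
```

```text
[[0.001, -0.972, -0.235, 65.776], [1.0, 0.001, 0.001, -0.907], [-0.001, -0.235, 0.972, -170.224], [0.0, 0.0, 0.0, 1.0]] 69.6058006893925
delta [-473.4, -274.9, -116.3] roll 10.03 rows 13.4 phi 73.2
```

Call:
{"op": "arm_command", "data": {"rows": [{"delta_pos": [-473,-275,-116],"roll": 10,"jaw": 100},{"delta_pos": [-473,-275,-116],"roll": 10,"jaw": 100},{"delta_pos": [-473,-275,-116],"roll": 10,"jaw": 100},{"delta_pos": [-473,-275,-116],"roll": 10,"jaw": 100},{"delta_pos": [-473,-275,-116],"roll": 10,"jaw": 100},{"delta_pos": [-473,-275,-116],"roll": 10,"jaw": 100},{"delta_pos": [-473,-275,-116],"roll": 10,"jaw": 100},{"delta_pos": [-473,-275,-116],"roll": 10,"jaw": 100},{"delta_pos": [-473,-275,-116],"roll": 10,"jaw": 100},{"delta_pos": [-473,-275,-116],"roll": 10,"jaw": 100},{"delta_pos": [-473,-275,-116],"roll": 10,"jaw": 100},{"delta_pos": [-473,-275,-116],"roll": 10,"jaw": 100},{"delta_pos": [-473,-275,-116],"roll": 10,"jaw": 100},{"delta_pos": [-473,-275,-116],"roll": 10,"jaw": 100},{"delta_pos": [-473,-275,-116],"roll": 10,"jaw": 100},{"delta_pos": [-473,-275,-116],"roll": 10,"jaw": 100},{"delta_pos": [-473,-275,-116],"roll": 10,"jaw": 100},{"delta_pos": [-473,-275,-116],"roll": 10,"jaw": 100}]}}

```text
time_s: 1.65
ee_pos: [538.6, 151.1, 329.6]
ee_rot: [-179.9, -0.0, 113.3]
force: [0.1, 0.6, 0.5]
gripper_width: 90.7
gripper_force: 0.0
```

```bash
python3 - <<'E'
from h import *
f,W=wcloud(); cv2.imwrite('pics/w1.png',f['img']); np.savez('w1.npz',W=W,img=f['img'])
_,s=pose(); print(s['time_s'],np.round(s['ee_pos'],1),s['ee_rot'])
b=(400,720,0,290)
rect('deck',W,18,30,b); rect('all',W,15,80,b); w=rect('ab',W,55,75,b); rect('stops',W,33,45,b)
go(477.2,-399.9,140,-21.8)
E
```

```text
1.7 [538.6 151.2 329.8] [-1.79965650e+02 -2.65855399e-02  1.13271953e+02]
deck 9802 [560.7 151.3] [276.3 316.4] 89.8 z 23.6
all 16674 [560.9 151.5] [276.4 316.9] 89.9 z 24.5
ab 5757 [579.4 145.9] [120.2 180.3] 7.8 z 63.5
stops 946 [566.6 211.5] [230.8 254.3] 74.8 z 37.6
delta [-482.1, -274.0, 189.7] roll 9.01 rows 14.1 phi 23.3
```

View pics/w1.png

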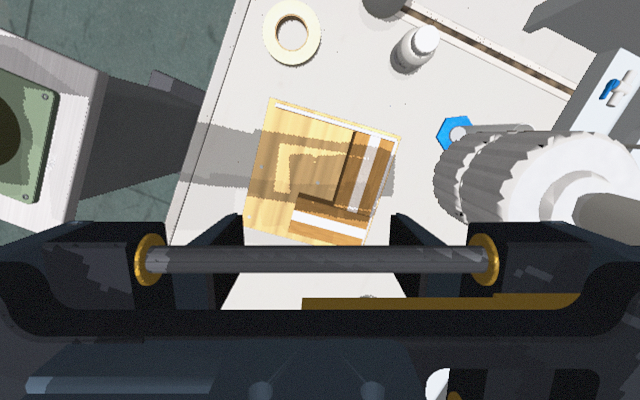

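The wrist picture shows the deck (245–400, 97–245), white stop rims along its top and right edges, carton_a at (365,175) and carton_b at (325,225); the gripper hides the rest below.

```bash
cat > slabfit.py <<'E'
from h import *
def slabco(w,o=(554.3,147.6),yaw=7.3):
    c,s=np.cos(np.radians(yaw)),np.sin(np.radians(yaw)); d=w[...,:2]-np.array(o)
    return np.stack([c*d[...,0]+s*d[...,1],-s*d[...,0]+c*d[...,1]],-1)
def report(W,o=(554.3,147.6),yaw=7.3):
    p=slabco(W,o,yaw); z=W[...,2]; q=np.dstack([p,z])[np.isfinite(z)]
    st=q[(q[:,2]>33)&(q[:,2]<44)]
    st=st[(abs(st[:,0])<115)&(abs(st[:,1])<115)]
    L=st[(st[:,1]>80)&(st[:,0]<80)]; F=st[(st[:,0]>80)&(st[:,1]<80)]
    for n,a,i,j in(('left',L,0,1),('far',F,1,0)):
        if len(a)>20:
            k=np.polyfit(a[:,i],a[:,j],1); print(n,len(a),'mid',np.median(a[:,j]).round(1),'range',np.percentile(a[:,j],[5,95]).round(1),'slope deg',np.degrees(np.arctan(k[0])).round(2))
    d=q[(q[:,2]>16)&(q[:,2]<32)&(abs(q[:,0])<130)&(abs(q[:,1])<130)]
    print('deck',np.percentile(d[:,0],[.3,99.7]).round(1),np.percentile(d[:,1],[.3,99.7]).round(1))
    t=q[(q[:,2]>56)&(q[:,2]<72)&(abs(q[:,0])<115)&(abs(q[:,1])<115)]
    return t
E
python3 - <<'E'
from slabfit import *
for n in('top0','w1'):
    W=np.load(n+'.npz')['W'].copy()
    if n=='w1': W[245:]=np.nan
    t=report(W)
    A=t[t[:,1]>-15]; r=cv2.minAreaRect(A[A[:,0]>0][:,:2].astype(np.float32)); print(n,'a',np.round(r[0],1),np.round(r[1],1),r[2])
    B=t[t[:,0]<15]; print('b near end x',np.percentile(t[t[:,1]<-40][:,0],[.5,99.5]),'y',np.percentile(B[:,1],[1,99]), 'a x',np.percentile(t[t[:,1]>0][:,0],[.5,99.5]),'a/b y',np.percentile(t[:,1],[.5,99.5]))
E
```

```text
left 89 mid 92.8 range [89.7 95.4] slope deg 0.31
far 90 mid 92.7 range [89.4 95.7] slope deg -0.31
deck [-118.   101.4] [-117.6  101.4]
top0 a [53.4 37.3] [ 60.3 104. ] 0.0214583408087492
b near end x [-34.21985001  84.78818551] y [-91.24512658 -32.77471884] a x [23.50633978 82.97110825] a/b y [-91.1870412   87.08682379]
left 490 mid 89.4 range [86.7 92.2] slope deg 0.01
far 284 mid 92.6 range [89.9 94.7] slope deg -0.5
deck [-118.2  100.4] [-120.3   98.2]
w1 a [53.  35.2] [ 60.3 100.7] 0.3517375588417053
b near end x [-34.29958047  84.38308189] y [-93.81730493 -34.9244764 ] a x [22.94970176 82.37268791] a/b y [-93.39635789  84.36274807]
```

Call:
{"op": "arm_command", "data": {"rows": [{"delta_pos": [-482,-274,190],"roll": 9,"jaw": 100},{"delta_pos": [-482,-274,190],"roll": 9,"jaw": 100},{"delta_pos": [-482,-274,190],"roll": 9,"jaw": 100},{"delta_pos": [-482,-274,190],"roll": 9,"jaw": 100},{"delta_pos": [-482,-274,190],"roll": 9,"jaw": 100},{"delta_pos": [-482,-274,190],"roll": 9,"jaw": 100},{"delta_pos": [-482,-274,190],"roll": 9,"jaw": 100},{"delta_pos": [-482,-274,190],"roll": 9,"jaw": 100},{"delta_pos": [-482,-274,190],"roll": 9,"jaw": 100},{"delta_pos": [-482,-274,190],"roll": 9,"jaw": 100},{"delta_pos": [-482,-274,190],"roll": 9,"jaw": 100},{"delta_pos": [-482,-274,190],"roll": 9,"jaw": 100},{"delta_pos": [-482,-274,190],"roll": 9,"jaw": 100},{"delta_pos": [-482,-274,190],"roll": 9,"jaw": 100},{"delta_pos": [-482,-274,190],"roll": 9,"jaw": 100},{"delta_pos": [-482,-274,190],"roll": 9,"jaw": 100},{"delta_pos": [-482,-274,190],"roll": 9,"jaw": 100},{"delta_pos": [-482,-274,190],"roll": 9,"jaw": 100}]}}

```text
time_s: 3.2
ee_pos: [478.0, -399.1, 140.6]
ee_rot: [180.0, -0.0, 68.3]
force: [-0.2, -0.2, -0.6]
gripper_width: 91.0
gripper_force: 0.0
```

```bash
python3 - <<'E'
from h import *
f,W=wcloud(); cv2.imwrite('pics/w2.png',f['img'])
W[240:]=np.nan
rect('c2',W,57,75,(380,580,-500,-300)); rect('c1',W,33,48,(500,720,-310,-140))
go(477.2,-399.9,34,-21.8)
E
```

```text
c2 4288 [ 482.6 -388.4] [85.  40.1] 68.6 z 63.5
c1 1026 [ 606.1 -277. ] [23.6 48.9] 65.6 z 39.4
delta [-1.1, -0.7, 106.8] roll 0.02 rows 2.6 phi -21.7
```

View pics/w2.png

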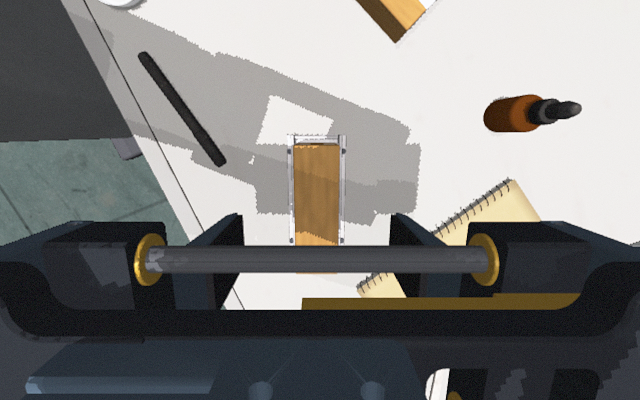

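The picture shows carton_2 on edge in the rack between the fingers, its far end at row 143, centred on column 317. Descend and grip.

Call:
{"op": "arm_command", "data": {"rows": [{"delta_pos": [-3,-1,40],"roll": 0,"jaw": 100},{"delta_pos": [-3,-1,80],"roll": 0,"jaw": 100},{"delta_pos": [-3,-1,106],"roll": 0,"jaw": 100},{"delta_pos": [-3,-1,106],"roll": 0,"jaw": 70},{"delta_pos": [-3,-1,106],"roll": 0,"jaw": 30},{"delta_pos": [-3,-1,106],"roll": 0,"jaw": 30},{"delta_pos": [-3,-1,106],"roll": 0,"jaw": 30},{"delta_pos": [-3,-1,106],"roll": 0,"jaw": 30},{"delta_pos": [-3,-1,106],"roll": 0,"jaw": 30},{"delta_pos": [-3,-1,106],"roll": 0,"jaw": 30}], "squeeze": 25}}

```text
time_s: 4.08
ee_pos: [475.7, -403.5, 35.0]
ee_rot: [179.9, 0.0, 68.2]
force: [0.8, -1.0, 0.5]
gripper_width: 47.2
gripper_force: 0.0
```

```bash
python3 - <<'E'
from h import *
T,s=pose(); go(*(s['ee_pos']+[0,0,70]),-21.8); go(520,-105,s['ee_pos'][2]+70,-82.7)
E
```

```text
delta [-0.0, 0.1, -70.0] roll -0.01 rows 1.7 phi -21.8
delta [293.5, -69.8, -70.3] roll 12.17 rows 8.5 phi -21.8
```

Call:
{"op": "arm_command", "data": {"rows": [{"delta_pos": [0,0,0],"roll": 0,"jaw": 30},{"delta_pos": [0,0,0],"roll": 0,"jaw": 30},{"delta_pos": [0,0,0],"roll": 0,"jaw": 30},{"delta_pos": [0,0,-20],"roll": 0,"jaw": 30},{"delta_pos": [0,0,-45],"roll": 0,"jaw": 30},{"delta_pos": [0,0,-70],"roll": 0,"jaw": 30},{"delta_pos": [0,0,-70],"roll": 0,"jaw": 30}]}}

```text
time_s: 4.67
ee_pos: [477.5, -405.1, 108.3]
ee_rot: [179.5, 0.2, 68.2]
force: [1.4, -1.1, -0.3]
gripper_width: 39.9
gripper_force: 25.0
```

```bash
python3 - <<'E'
from h import *
T,s=pose(); go(520,-105,90,-82.7)
E
```

```text
delta [294.4, -72.3, 16.9] roll 12.17 rows 8.5 phi -21.8
```

Call:
{"op": "arm_command", "data": {"rows": [{"delta_pos": [294,-72,17],"roll": 12.17,"jaw": 30},{"delta_pos": [294,-72,17],"roll": 12.17,"jaw": 30},{"delta_pos": [294,-72,17],"roll": 12.17,"jaw": 30},{"delta_pos": [294,-72,17],"roll": 12.17,"jaw": 30},{"delta_pos": [294,-72,17],"roll": 12.17,"jaw": 30},{"delta_pos": [294,-72,17],"roll": 12.17,"jaw": 30},{"delta_pos": [294,-72,17],"roll": 12.17,"jaw": 30},{"delta_pos": [294,-72,17],"roll": 12.17,"jaw": 30},{"delta_pos": [294,-72,17],"roll": 12.17,"jaw": 30},{"delta_pos": [294,-72,17],"roll": 12.17,"jaw": 30},{"delta_pos": [294,-72,17],"roll": 12.17,"jaw": 30},{"delta_pos": [294,-72,17],"roll": 12.17,"jaw": 30}]}}

```text
time_s: 5.67
ee_pos: [517.3, -104.0, 86.3]
ee_rot: [-180.0, 0.1, 7.4]
force: [-0.2, 0.1, -1.8]
gripper_width: 39.6
gripper_force: 25.0
```

```bash
python3 - <<'E'
from h import *
T,s=pose();print(s['ee_pos'],s['force']); go(520,-105,32,-82.7)
E
```

```text
[ 517.32646923 -104.01957566   86.25509254] [-0.15057877  0.1069022  -1.78603372]
delta [2.6, 1.3, 54.3] roll 0.02 rows 1.3 phi -82.6
```

Call:
{"op": "arm_command", "data": {"rows": [{"delta_pos": [3,1,25],"roll": 0,"jaw": 30},{"delta_pos": [3,1,45],"roll": 0,"jaw": 30},{"delta_pos": [3,1,53],"roll": 0,"jaw": 30},{"delta_pos": [3,1,54],"roll": 0,"jaw": 30},{"delta_pos": [3,1,54],"roll": 0,"jaw": 30}]}}

```text
time_s: 6.08
ee_pos: [520.8, -104.7, 32.8]
ee_rot: [-180.0, 0.0, 7.3]
force: [-0.4, 0.4, -1.5]
gripper_width: 40.1
gripper_force: 25.0
```

Call:
{"op": "arm_command", "data": {"rows": [{"delta_pos": [0,0,1.5],"roll": 0,"jaw": 30},{"delta_pos": [0,0,2],"roll": 0,"jaw": 30},{"delta_pos": [0,0,2],"roll": 0,"jaw": 60},{"delta_pos": [0,0,2],"roll": 0,"jaw": 100},{"delta_pos": [0,0,2],"roll": 0,"jaw": 100},{"delta_pos": [0,0,-8],"roll": 0,"jaw": 100},{"delta_pos": [0,0,-19],"roll": 0,"jaw": 100},{"delta_pos": [0,0,-19],"roll": 0,"jaw": 100},{"delta_pos": [0,0,-19],"roll": 0,"jaw": 100},{"delta_pos": [0,0,-19],"roll": 0,"jaw": 100},{"delta_pos": [0,0,-19],"roll": 0,"jaw": 100}]}}

```text
time_s: 7.0
ee_pos: [520.5, -104.0, 51.6]
ee_rot: [-180.0, 0.0, 7.3]
force: [-0.9, 0.1, 0.2]
gripper_width: 91.2
gripper_force: 0.0
```

```bash
python3 - <<'E'
from h import *
f,W=wcloud(); W[240:]=np.nan
rect('c2 wrist',W,55,75,(420,620,-150,-60))
W=cloud(grab('top')); rect('c2 top',W,55,75,(420,620,-150,-60))
E
```

```text
c2 wrist 6996 [ 553.7 -114.7] [58.2 67.1] 7.1 z 59.5
c2 top 71 [ 482.  -106.4] [40.9 23.9] 89.0 z 60.9
```

Call:
{"op": "arm_command", "data": {"rows": [{"delta_pos": [0,-12,0],"roll": 0,"jaw": 100},{"delta_pos": [0,-22,0],"roll": 0,"jaw": 100},{"delta_pos": [0,-26,0],"roll": 0,"jaw": 100},{"delta_pos": [0,-30,0],"roll": 0,"jaw": 100},{"delta_pos": [0,-34,0],"roll": 0,"jaw": 100},{"delta_pos": [0,-38,0],"roll": 0,"jaw": 100},{"delta_pos": [0,-42,0],"roll": 0,"jaw": 100},{"delta_pos": [0,-46,0],"roll": 0,"jaw": 100},{"delta_pos": [0,-50,0],"roll": 0,"jaw": 100},{"delta_pos": [0,-54,0],"roll": 0,"jaw": 100},{"delta_pos": [0,-57,0],"roll": 0,"jaw": 100},{"delta_pos": [0,-60,0],"roll": 0,"jaw": 100},{"delta_pos": [0,-60,0],"roll": 0,"jaw": 100}]}}

```text
time_s: 8.18
ee_pos: [513.0, -44.0, 51.8]
ee_rot: [-180.0, 0.0, 7.3]
force: [0.6, 0.4, 1.3]
gripper_width: 91.0
gripper_force: 0.0
```

```bash
python3 - <<'E'
from h import *
f=grab('top'); W=cloud(f); cv2.imwrite('pics/t3.png',cv2.resize(f['img'][130:260,230:450],None,fx=3.5,fy=3.5,interpolation=cv2.INTER_CUBIC))
rect('c2 top',W,30,75,(420,500,-170,20))
f,W=wcloud(); cv2.imwrite('pics/w3.png',f['img']); W[240:]=np.nan
rect('c2 wrist',W,30,75,(420,620,-150,20))
E
```

```text
c2 top 149 [475.2 -54.5] [30.8 58.6] 1.1 z 40.9
c2 wrist 9997 [540.6 -42.2] [ 65.8 110.3] 7.3 z 39.6
```

View pics/w3.png

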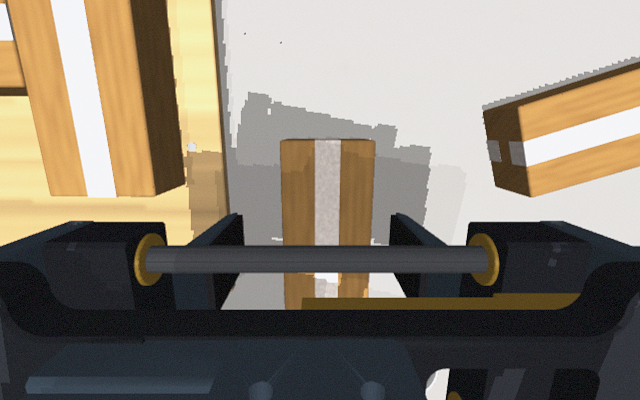

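Carton_2 lies flat with the tape up, between the fingers (columns 281–375, far end at row 140), the slab to its left and carton_1 to the right.

```bash
python3 - <<'E'
from h import *
f,W=wcloud(); W[215:]=np.nan
w=rect('c2 wrist',W,36,44,(420,620,-110,5))
T,s=pose(); q=(w-s['ee_pos'])@T[:3,:3]; print('tool frame x,y',np.percentile(q[:,0],[.5,99.5]).round(1),np.percentile(q[:,1],[.5,99.5]).round(1))
E
```

```text
c2 wrist 6853 [550.  -47.4] [47.7 60.1] 7.2 z 39.5
tool frame x,y [12.6 59.8] [-22.1  36.9]
```

Call:
{"op": "arm_command", "data": {"rows": [{"delta_pos": [0,8,0],"roll": 0,"jaw": 100},{"delta_pos": [0,8,20],"roll": 0,"jaw": 100},{"delta_pos": [0,8,34],"roll": 0,"jaw": 60},{"delta_pos": [0,8,34],"roll": 0,"jaw": 50},{"delta_pos": [0,8,34],"roll": 0,"jaw": 50},{"delta_pos": [0,8,34],"roll": 0,"jaw": 50},{"delta_pos": [0,8,34],"roll": 0,"jaw": 50},{"delta_pos": [0,8,34],"roll": 0,"jaw": 50}], "squeeze": 30}}

```text
time_s: 9.0
ee_pos: [515.0, -52.7, 18.8]
ee_rot: [180.0, -0.1, 7.3]
force: [1.0, -0.9, 1.0]
gripper_width: 59.7
gripper_force: 30.0
```

```bash
python3 - <<'E'
from h import *
T,s=pose(); print(s['ee_pos'],s['gripper_width'],s['gripper_force'],s['force'])
go(s['ee_pos'][0],s['ee_pos'][1],110,-82.7)
E
```

```text
[515.00742877 -52.6549752   18.79290396] 59.743560491575806 30.000233352184296 [ 0.95748832 -0.92487833  0.99312056]
delta [0.2, 0.0, -91.2] roll 0.0 rows 2.2 phi -82.7
```

Call:
{"op": "arm_command", "data": {"rows": [{"delta_pos": [0,0,-40],"roll": 0,"jaw": 50},{"delta_pos": [0,0,-80],"roll": 0,"jaw": 50},{"delta_pos": [0,0,-91],"roll": 0,"jaw": 50},{"delta_pos": [22,-40,-91],"roll": 0,"jaw": 50},{"delta_pos": [22,-80,-91],"roll": 0,"jaw": 50},{"delta_pos": [22,-120,-91],"roll": 0,"jaw": 50},{"delta_pos": [22,-160,-91],"roll": 0,"jaw": 50},{"delta_pos": [22,-200,-91],"roll": 0,"jaw": 50},{"delta_pos": [22,-240,-91],"roll": 0,"jaw": 50},{"delta_pos": [22,-250,-91],"roll": 0,"jaw": 50},{"delta_pos": [22,-250,-91],"roll": 0,"jaw": 50},{"delta_pos": [22,-250,-91],"roll": 0,"jaw": 50}]}}

```text
time_s: 10.0
ee_pos: [503.9, 198.3, 108.9]
ee_rot: [180.0, 0.0, 7.4]
force: [-0.6, -1.7, -1.9]
gripper_width: 60.2
gripper_force: 30.0
```

```bash
python3 - <<'E'
from slabfit import *
T,s=pose(); print(s['ee_pos'])
f,W=wcloud(); cv2.imwrite('pics/w4.png',f['img']); V=W.copy(); V[215:]=np.nan
t=report(V)
for nm,m in(('a',(t[:,0]>0)&(t[:,1]>0)),('b',t[:,1]<-40)):
    if m.sum()>20: print(nm,np.percentile(t[m][:,0],[.5,99.5]),np.percentile(t[m][:,1],[.5,99.5]))
p=slabco(V); c=np.isfinite(V[...,2])&(V[...,2]>120)&(V[...,2]<140); q=p[c]; print('held',len(q),np.percentile(q,[.5,99.5],axis=0),np.median(V[c][:,2]))
go(505.5,197.8,60,-82.7)
E
```

```text
[503.92197982 198.27035088 108.94825643]
left 428 mid 90.6 range [88.  92.3] slope deg 1.06
far 1462 mid 91.9 range [89.5 93.9] slope deg -0.4
deck [-52.1 100.1] [-119.2   98.4]
a [22.40966781 82.06294717] [ 0.38890458 85.00658888]
b [-34.71188679  83.4382112 ] [-94.2331731  -40.29745418]
held 8026 [[-21.33934749  26.3384305 ]
 [ 15.9639821   85.29224653]] 129.60854470524038
delta [1.5, -0.2, 48.9] roll 0.01 rows 1.2 phi -82.7
```

View pics/w4.png

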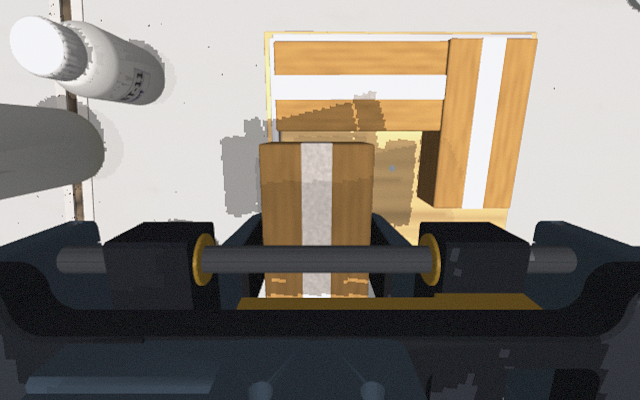

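The held carton (260–374, from row 142) sits square with the pattern, just beside the left stop (white line at column 270). Carton_a spans rows 42–130 and carton_b columns 440–535. I'll compute its extents carefully.

```bash
python3 - <<'E'
from slabfit import *
T,s=pose(); f,W=wcloud(); 
for r in (146,160,180,200):
    w=W[r,250:390]; m=abs(w[:,2]-129.6)<6; q=(w[m]-s['ee_pos'])@T[:3,:3]; print(r,'u',np.where(m)[0][[0,-1]]+250,'toolx',np.median(q[:,0]).round(1),'tooly',q[[0,-1],1].round(1))
col=W[125:215,317]; q=(col-s['ee_pos'])@T[:3,:3]; print(np.c_[np.arange(125,215),q.round(1)][8:40:2].tolist())
E
```

```text
146 u [259 374] toolx 58.4 tooly [-28.6  30.6]
160 u [260 373] toolx 51.3 tooly [-28.2  30.2]
180 u [260 372] toolx 40.9 tooly [-29.   30.1]
200 u [261 372] toolx 30.1 tooly [-28.8  30.9]
[[133.0, 64.2, 1.4, 85.3], [135.0, 62.6, 1.4, 85.4], [137.0, 60.8, 1.4, 86.5], [139.0, 59.2, 1.4, 84.7], [141.0, 57.5, 1.4, 84.5], [143.0, 59.7, 1.2, -13.9], [145.0, 58.9, 1.2, -19.1], [147.0, 58.0, 1.2, -20.7], [149.0, 56.9, 1.2, -20.4], [151.0, 55.9, 1.2, -21.0], [153.0, 55.0, 1.2, -21.4], [155.0, 53.8, 1.2, -19.7], [157.0, 52.9, 1.2, -21.4], [159.0, 51.9, 1.2, -21.1], [161.0, 50.9, 1.2, -21.2], [163.0, 49.9, 1.2, -21.3]]
```

Call:
{"op": "arm_command", "data": {"rows": [{"delta_pos": [2,0,25],"roll": 0,"jaw": 50},{"delta_pos": [2,0,48],"roll": 0,"jaw": 50},{"delta_pos": [2,0,60],"roll": 0,"jaw": 50},{"delta_pos": [2,0,63],"roll": 0,"jaw": 50},{"delta_pos": [2,0,65],"roll": 0,"jaw": 50},{"delta_pos": [2,0,65],"roll": 0,"jaw": 50}]}}

```text
time_s: 10.6
ee_pos: [506.9, 197.8, 44.3]
ee_rot: [-180.0, -0.0, 7.2]
force: [-0.3, -0.1, -1.2]
gripper_width: 60.1
gripper_force: 30.0
```

Call:
{"op": "arm_command", "data": {"rows": [{"delta_pos": [0,0,1.2],"roll": 0,"jaw": 50},{"delta_pos": [0,0,1.5],"roll": 0,"jaw": 50},{"delta_pos": [0,0,1.5],"roll": 0,"jaw": 75},{"delta_pos": [0,0,1.5],"roll": 0,"jaw": 82},{"delta_pos": [0,0,1.5],"roll": 0,"jaw": 82},{"delta_pos": [0,0,-30],"roll": 0,"jaw": 82},{"delta_pos": [0,0,-70],"roll": 0,"jaw": 100},{"delta_pos": [0,0,-90],"roll": 0,"jaw": 100}]}}

```text
time_s: 11.27
ee_pos: [508.0, 199.3, 137.9]
ee_rot: [-179.9, -0.3, 7.3]
force: [1.8, 0.6, 0.2]
gripper_width: 85.4
gripper_force: 0.0
```

```bash
python3 - <<'E'
from slabfit import *
_,s=pose(); print(s['ee_pos'])
W=cloud(grab('top')); rect('c1',W,33,48,(500,720,-310,-140)); report(W)
go(607.4,-219.5,120,25)
E
```

```text
[507.97905745 199.29054663 137.9244818 ]
c1 588 [ 607.4 -219.1] [ 60.1 120.6] 25.3 z 41.0
far 86 mid 92.7 range [89.5 95.3] slope deg -0.37
deck [-118.1  101.5] [-117.8  100.2]
delta [42.9, 428.6, 20.4] roll -21.53 rows 15.0 phi -82.7
```

```bash
python3 - <<'E'
from h import *
go(595.5,-194.5,80,25.2)
E
```

```text
delta [33.8, 402.4, 60.3] roll -21.57 rows 15.1 phi -82.7
```

Call:
{"op": "arm_command", "data": {"rows": [{"delta_pos": [34,402,0],"roll": -21.6,"jaw": 100},{"delta_pos": [34,402,0],"roll": -21.6,"jaw": 100},{"delta_pos": [34,402,0],"roll": -21.6,"jaw": 100},{"delta_pos": [34,402,0],"roll": -21.6,"jaw": 100},{"delta_pos": [34,402,0],"roll": -21.6,"jaw": 100},{"delta_pos": [34,402,0],"roll": -21.6,"jaw": 100},{"delta_pos": [34,402,20],"roll": -21.6,"jaw": 100},{"delta_pos": [34,402,30],"roll": -21.6,"jaw": 100},{"delta_pos": [34,402,40],"roll": -21.6,"jaw": 100},{"delta_pos": [34,402,50],"roll": -21.6,"jaw": 100},{"delta_pos": [34,402,60],"roll": -21.6,"jaw": 100},{"delta_pos": [34,402,60],"roll": -21.6,"jaw": 100},{"delta_pos": [34,402,60],"roll": -21.6,"jaw": 100},{"delta_pos": [34,402,60],"roll": -21.6,"jaw": 100},{"delta_pos": [34,402,60],"roll": -21.6,"jaw": 100},{"delta_pos": [34,402,60],"roll": -21.6,"jaw": 100},{"delta_pos": [34,402,60],"roll": -21.6,"jaw": 100}]}}

```text
time_s: 12.73
ee_pos: [591.2, -195.9, 73.9]
ee_rot: [180.0, 0.0, 115.4]
force: [0.1, 0.7, 0.0]
gripper_width: 91.4
gripper_force: 0.0
```

```bash
python3 - <<'E'
from h import *
f,W=wcloud(); W[200:]=np.nan
T,s=pose(); print(s['ee_pos'])
w=rect('c1',W,35,45,(540,660,-270,-130)); q=(w-s['ee_pos'])@T[:3,:3]; print('tool frame x,y',np.percentile(q[:,0],[.5,99.5]).round(1),np.percentile(q[:,1],[.5,99.5]).round(1))
go(595.5,-194.5,12,25.2)
E
```

```text
[ 591.20541135 -195.80905138   73.89743131]
c1 1415 [ 584.5 -173.5] [59.6 12.3] 25.2 z 39.4
tool frame x,y [17.  29.1] [-26.1  32.8]
delta [-0.6, 4.4, 61.9] roll 0.0 rows 1.5 phi 25.2
```

Call:
{"op": "arm_command", "data": {"rows": [{"delta_pos": [-3,4,20],"roll": 0,"jaw": 100},{"delta_pos": [-3,4,45],"roll": 0,"jaw": 100},{"delta_pos": [-3,4,62],"roll": 0,"jaw": 60},{"delta_pos": [-3,4,62],"roll": 0,"jaw": 50},{"delta_pos": [-3,4,62],"roll": 0,"jaw": 50},{"delta_pos": [-3,4,62],"roll": 0,"jaw": 50},{"delta_pos": [-3,4,62],"roll": 0,"jaw": 50},{"delta_pos": [-3,4,62],"roll": 0,"jaw": 50},{"delta_pos": [-3,4,62],"roll": 0,"jaw": 50}], "squeeze": 45}}

```text
time_s: 13.53
ee_pos: [597.0, -197.2, 13.4]
ee_rot: [179.9, 0.1, 115.3]
force: [0.6, 0.8, 4.0]
gripper_width: 59.8
gripper_force: 44.9
```

```bash
python3 - <<'E'
from h import *
go(485.7,132.4,105,7.3)
E
```

```text
delta [345.4, 40.4, -92.1] roll 3.6 rows 8.6 phi 25.3
```

Call:
{"op": "arm_command", "data": {"rows": [{"delta_pos": [0,0,-30],"roll": 0,"jaw": 50},{"delta_pos": [0,0,-65],"roll": 0,"jaw": 50},{"delta_pos": [10,0,-92],"roll": 0,"jaw": 50},{"delta_pos": [50,5,-92],"roll": 1,"jaw": 50},{"delta_pos": [90,10,-92],"roll": 2,"jaw": 50},{"delta_pos": [130,15,-92],"roll": 3,"jaw": 50},{"delta_pos": [170,20,-92],"roll": 3.6,"jaw": 50},{"delta_pos": [210,25,-92],"roll": 3.6,"jaw": 50},{"delta_pos": [250,30,-92],"roll": 3.6,"jaw": 50},{"delta_pos": [290,35,-92],"roll": 3.6,"jaw": 50},{"delta_pos": [325,40,-92],"roll": 3.6,"jaw": 50},{"delta_pos": [345,40,-92],"roll": 3.6,"jaw": 50},{"delta_pos": [345,40,-92],"roll": 3.6,"jaw": 50},{"delta_pos": [345,40,-92],"roll": 3.6,"jaw": 50}]}}

```text
time_s: 14.7
ee_pos: [484.3, 132.8, 104.3]
ee_rot: [180.0, 0.0, 97.5]
force: [-0.0, -0.4, -1.1]
gripper_width: 60.1
gripper_force: 44.8
```

```bash
python3 - <<'E'
from slabfit import *
T,s=pose(); f,W=wcloud(); cv2.imwrite('pics/w5.png',f['img']); print(s['ee_pos'])
for r in (170,185,195,205,215):
    w=W[r,200:440]; m=abs(w[:,2]-(s['ee_pos'][2]+26.6))<7
    if m.any(): q=(w[m]-s['ee_pos'])@T[:3,:3]; print(r,'u',np.where(m)[0][[0,-1]]+200,'toolx',np.median(q[:,0]).round(1),'tooly',q[[0,-1],1].round(1))
O=(554.5,146.3)
p=slabco(W,O); z=W[...,2]; ok=np.isfinite(z)&(abs(z-64)<6)&(abs(p[...,0])<110)&(abs(p[...,1])<110); ok[220:]=0
q=p[ok]; print('near left x',np.percentile(q[(q[:,1]>45)&(q[:,0]<17)][:,0],[.5,99.5]),'y',np.percentile(q[(q[:,0]<15)&(q[:,1]>10)][:,1],[.5,99.5]),'TCP slab',slabco(s['ee_pos'],O))
E
```

```text
[484.30671539 132.84999471 104.25983763]
195 u [262 369] toolx 32.4 tooly [-28.9  27.8]
205 u [260 374] toolx 28.2 tooly [-29.1  29.8]
215 u [260 373] toolx 22.7 tooly [-29.7  29.5]
near left x [-99.96776653  16.3205734 ] y [27.20879969 86.64674514] TCP slab [-71.33334857  -4.42190326]
```

View pics/w5.png

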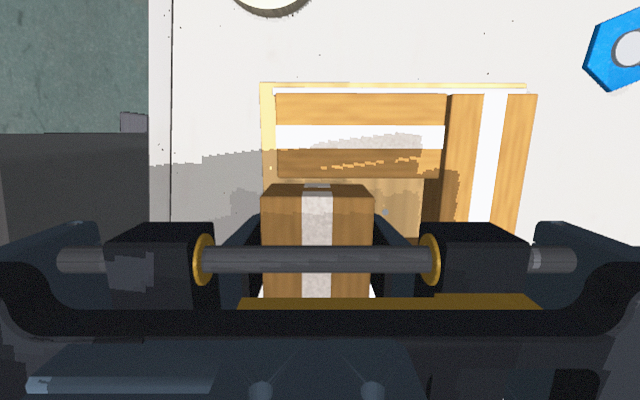

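Held carton (260–374, end near row 190) is square; near-left carton is seen in rows 94–178, carton_a at right (445–535). I shift 4 mm to the right and lower.

Call:
{"op": "arm_command", "data": {"rows": [{"delta_pos": [-4,0,20],"roll": 0,"jaw": 50},{"delta_pos": [-4,0,45],"roll": 0,"jaw": 50},{"delta_pos": [-4,0,58],"roll": 0,"jaw": 50},{"delta_pos": [-4,0,63],"roll": 0,"jaw": 50},{"delta_pos": [-4,0,66],"roll": 0,"jaw": 50},{"delta_pos": [-4,0,66],"roll": 0,"jaw": 50},{"delta_pos": [-4,0,66],"roll": 0,"jaw": 50}]}}

```text
time_s: 15.33
ee_pos: [486.3, 127.8, 38.7]
ee_rot: [179.9, -0.0, 97.3]
force: [-1.3, 0.3, -1.1]
gripper_width: 59.5
gripper_force: 44.9
```

Call:
{"op": "arm_command", "data": {"rows": [{"delta_pos": [0,0,1.3],"roll": 0,"jaw": 50},{"delta_pos": [0,0,1.5],"roll": 0,"jaw": 50},{"delta_pos": [0,0,1.5],"roll": 0,"jaw": 75},{"delta_pos": [0,0,1.5],"roll": 0,"jaw": 82},{"delta_pos": [0,0,1.5],"roll": 0,"jaw": 82},{"delta_pos": [0,0,-30],"roll": 0,"jaw": 82},{"delta_pos": [0,0,-65],"roll": 0,"jaw": 82},{"delta_pos": [0,0,-90],"roll": 0,"jaw": 40},{"delta_pos": [0,0,-90],"roll": 0,"jaw": 0},{"delta_pos": [0,0,-90],"roll": 0,"jaw": 0}]}}

```text
time_s: 16.17
ee_pos: [486.0, 128.4, 129.3]
ee_rot: [179.8, -0.0, 97.3]
force: [-0.5, -1.3, -0.1]
gripper_width: 57.8
gripper_force: 0.0
```

```bash
python3 - <<'E'
from slabfit import *
O=(554.5,146.3); a=np.radians(7.3); R=np.array([[np.cos(a),-np.sin(a)],[np.sin(a),np.cos(a)]])
f,W=wcloud(); T,s=pose(); print(s['ee_pos'])
for p in((-67,-165),(-40,-165)): print(p,(R@np.array(p)+O).round(1))
go(*(R@np.array((-67,-140))+O),110,7.3)
E
```

```text
[484.90053302 128.1437894  127.91931669]
(-67, -165) [509.  -25.9]
(-40, -165) [535.8 -22.4]
delta [-130.8, 4.3, 17.9] roll 0.0 rows 3.2 phi 7.3
```

```bash
cat >> slabfit.py <<'E'
O=(554.5,146.3); _a=np.radians(7.3); RS=np.array([[np.cos(_a),-np.sin(_a)],[np.sin(_a),np.cos(_a)]])
def gos(x,y,z,phi=7.3): go(*(RS@np.array((x,y))+O),z,phi)
def tcp():
    _,s=pose(); print('TCP slab',slabco(s['ee_pos'],O).round(1),s['ee_pos'][2].round(1),'F slab',(RS.T@s['force'][:2]).round(1),s['time_s'])
E
python3 - <<'E'
from slabfit import *
gos(40,-138,100); gos(40,-138,34)
E
```

```text
delta [-128.9, 111.3, 27.9] roll 0.0 rows 4.1 phi 7.3
delta [-128.9, 111.3, 93.9] roll 0.0 rows 4.7 phi 7.3
```

Call:
{"op": "arm_command", "data": {"rows": [{"delta_pos": [-40,34,10],"roll": 0,"jaw": 0},{"delta_pos": [-70,60,20],"roll": 0,"jaw": 0},{"delta_pos": [-100,86,28],"roll": 0,"jaw": 0},{"delta_pos": [-129,111,28],"roll": 0,"jaw": 0},{"delta_pos": [-129,111,28],"roll": 0,"jaw": 0},{"delta_pos": [-129,111,60],"roll": 0,"jaw": 0},{"delta_pos": [-129,111,88],"roll": 0,"jaw": 0},{"delta_pos": [-129,111,94],"roll": 0,"jaw": 0},{"delta_pos": [-129,111,94],"roll": 0,"jaw": 0},{"delta_pos": [-129,111,94],"roll": 0,"jaw": 0}]}}

```text
time_s: 17.05
ee_pos: [611.4, 14.6, 33.7]
ee_rot: [-179.9, -0.0, 97.3]
force: [0.3, 1.1, 0.4]
gripper_width: 0.7
gripper_force: 0.0
```

```bash
python3 - <<'E'
from slabfit import *
tcp()
E
```

```text
TCP slab [  39.8 -137.8] 33.7 F slab [0.5 1. ] 17.05
```

Call:
{"op": "arm_command", "data": {"rows": [{"delta_pos": [15,0,0],"roll": 0,"jaw": 0},{"delta_pos": [25,0,0],"roll": 0,"jaw": 0},{"delta_pos": [28,0,0],"roll": 0,"jaw": 0},{"delta_pos": [30,0,0],"roll": 0,"jaw": 0},{"delta_pos": [31,0,0],"roll": 0,"jaw": 0},{"delta_pos": [32,0,0],"roll": 0,"jaw": 0},{"delta_pos": [32,0,0],"roll": 0,"jaw": 0}]}}

```text
time_s: 17.63
ee_pos: [608.9, 43.7, 35.7]
ee_rot: [179.8, 0.3, 97.5]
force: [0.8, -9.5, 4.3]
gripper_width: 0.5
gripper_force: 5.2
```

```bash
python3 - <<'E'
from slabfit import *
tcp()
E
```

```text
TCP slab [  40.9 -108.7] 35.7 F slab [-0.4 -9.5] 17.6333
```

Call:
{"op": "arm_command", "data": {"rows": [{"delta_pos": [0.5,0,0],"roll": 0,"jaw": 0},{"delta_pos": [1,0,0],"roll": 0,"jaw": 0},{"delta_pos": [1,0,0],"roll": 0,"jaw": 0}]}}

```text
time_s: 17.88
ee_pos: [608.9, 43.7, 35.7]
ee_rot: [179.8, 0.4, 97.5]
force: [0.1, -14.3, 3.3]
gripper_width: 0.4
gripper_force: 6.6
```

```bash
python3 - <<'E'
from slabfit import *
tcp()
E
```

```text
TCP slab [  40.9 -108.7] 35.7 F slab [ -1.7 -14.2] 17.8833
```

Call:
{"op": "arm_command", "data": {"rows": [{"delta_pos": [-10,0,1],"roll": 0,"jaw": 0},{"delta_pos": [-27,0,1],"roll": 0,"jaw": 0},{"delta_pos": [-27,-35,1],"roll": 0,"jaw": 0},{"delta_pos": [-27,-70,1],"roll": 0,"jaw": 0},{"delta_pos": [-27,-100,1],"roll": 0,"jaw": 0},{"delta_pos": [-27,-110,1],"roll": 0,"jaw": 0},{"delta_pos": [-20,-110,1],"roll": 0,"jaw": 0},{"delta_pos": [-16,-110,1],"roll": 0,"jaw": 0},{"delta_pos": [-16,-110,1],"roll": 0,"jaw": 0}]}}

```text
time_s: 18.63
ee_pos: [502.5, 18.3, 33.6]
ee_rot: [179.8, -0.0, 97.4]
force: [0.3, -0.3, -0.1]
gripper_width: 0.2
gripper_force: 0.0
```

```bash
python3 - <<'E'
from slabfit import *
tcp()
W=cloud(grab('top')); z=W[...,2]; p=slabco(W,O)
ok=(abs(z-65)<6)&(abs(p[...,0])<115)&(abs(p[...,1])<115); q=p[ok]
nr=q[(q[:,0]<-45)&(q[:,1]<10)]; nl=q[(q[:,1]>42)&(q[:,0]<10)]
for n,a in(('nr',nr),('nl',nl)): print(n,np.percentile(a,[.5,99.5],axis=0).round(1).tolist())
E
```

```text
TCP slab [ -67.9 -120.3] 33.6 F slab [ 0.3 -0.3] 18.6333
nr [[-99.3, -73.3], [-45.5, 9.7]]
nl [[-99.4, 42.3], [9.6, 89.6]]
```

Call:
{"op": "arm_command", "data": {"rows": [{"delta_pos": [2,0,0],"roll": 0,"jaw": 0},{"delta_pos": [4,0,0],"roll": 0,"jaw": 0},{"delta_pos": [5,0,0],"roll": 0,"jaw": 0},{"delta_pos": [6,0,0],"roll": 0,"jaw": 0},{"delta_pos": [7,0,0],"roll": 0,"jaw": 0},{"delta_pos": [8,0,0],"roll": 0,"jaw": 0},{"delta_pos": [9,0,0],"roll": 0,"jaw": 0},{"delta_pos": [10,0,0],"roll": 0,"jaw": 0},{"delta_pos": [11,0,0],"roll": 0,"jaw": 0},{"delta_pos": [11,0,0],"roll": 0,"jaw": 0}]}}

```text
time_s: 19.52
ee_pos: [499.0, 28.2, 32.9]
ee_rot: [180.0, -0.0, 97.3]
force: [-0.1, 0.8, -0.3]
gripper_width: 0.1
gripper_force: 0.0
```

```bash
python3 - <<'E'
from slabfit import *
tcp()
E
```

```text
TCP slab [ -70.  -110.1] 32.9 F slab [0.  0.8] 19.5167
```

Call:
{"op": "arm_command", "data": {"rows": [{"delta_pos": [1,0,0],"roll": 0,"jaw": 0},{"delta_pos": [2,0,0],"roll": 0,"jaw": 0},{"delta_pos": [3,0,0],"roll": 0,"jaw": 0},{"delta_pos": [4,0,0],"roll": 0,"jaw": 0},{"delta_pos": [5,0,0],"roll": 0,"jaw": 0},{"delta_pos": [5,0,0],"roll": 0,"jaw": 0}]}}

```text
time_s: 20.02
ee_pos: [499.5, 29.8, 33.4]
ee_rot: [179.9, 0.3, 97.5]
force: [1.8, -15.7, 0.5]
gripper_width: 0.2
gripper_force: 7.8
```

```bash
python3 - <<'E'
from slabfit import *
tcp()
E
```

```text
TCP slab [ -69.3 -108.6] 33.4 F slab [ -0.2 -15.8] 20.0167
```

Call:
{"op": "arm_command", "data": {"rows": [{"delta_pos": [-10,0,0],"roll": 0,"jaw": 0},{"delta_pos": [-25,0,0],"roll": 0,"jaw": 0},{"delta_pos": [-25,-40,0],"roll": 0,"jaw": 0},{"delta_pos": [-25,-72,0],"roll": 0,"jaw": 0},{"delta_pos": [-15,-72,0],"roll": 0,"jaw": 0},{"delta_pos": [25,-72,0],"roll": 0,"jaw": 0},{"delta_pos": [65,-72,0],"roll": 0,"jaw": 0},{"delta_pos": [105,-72,0],"roll": 0,"jaw": 0},{"delta_pos": [145,-72,0],"roll": 0,"jaw": 0},{"delta_pos": [164,-72,0],"roll": 0,"jaw": 0},{"delta_pos": [164,-66,0],"roll": 0,"jaw": 0},{"delta_pos": [164,-62,0],"roll": 0,"jaw": 0}]}}

```text
time_s: 21.02
ee_pos: [416.3, 188.9, 33.0]
ee_rot: [180.0, -0.0, 97.5]
force: [0.1, -0.5, -0.0]
gripper_width: 0.4
gripper_force: 0.0
```

```bash
python3 - <<'E'
from slabfit import *
tcp()
E
```

```text
TCP slab [-131.7   59.8] 33.0 F slab [-0.  -0.5] 21.0167
```

Call:
{"op": "arm_command", "data": {"rows": [{"delta_pos": [0,6,0],"roll": 0,"jaw": 0},{"delta_pos": [0,11,0],"roll": 0,"jaw": 0},{"delta_pos": [0,14,0],"roll": 0,"jaw": 0},{"delta_pos": [0,16,0],"roll": 0,"jaw": 0},{"delta_pos": [0,18,0],"roll": 0,"jaw": 0},{"delta_pos": [0,20,0],"roll": 0,"jaw": 0},{"delta_pos": [0,22,0],"roll": 0,"jaw": 0},{"delta_pos": [0,24,0],"roll": 0,"jaw": 0},{"delta_pos": [0,25,0],"roll": 0,"jaw": 0},{"delta_pos": [0,25,0],"roll": 0,"jaw": 0}]}}

```text
time_s: 21.85
ee_pos: [439.7, 190.4, 32.7]
ee_rot: [-179.8, 0.0, 97.3]
force: [-4.5, -2.5, 3.3]
gripper_width: 0.2
gripper_force: 2.1
```

```bash
python3 - <<'E'
from slabfit import *
tcp()
E
```

```text
TCP slab [-108.3   58.3] 32.7 F slab [-4.8 -2. ] 21.85
```

Call:
{"op": "arm_command", "data": {"rows": [{"delta_pos": [0,1,0],"roll": 0,"jaw": 0},{"delta_pos": [0,2,0],"roll": 0,"jaw": 0},{"delta_pos": [0,3,0],"roll": 0,"jaw": 0},{"delta_pos": [0,4,0],"roll": 0,"jaw": 0},{"delta_pos": [0,5,0],"roll": 0,"jaw": 0},{"delta_pos": [0,5,0],"roll": 0,"jaw": 0}]}}

```text
time_s: 22.35
ee_pos: [444.5, 191.0, 32.7]
ee_rot: [-179.8, 0.1, 97.3]
force: [-3.8, -2.4, 3.1]
gripper_width: 0.4
gripper_force: 2.3
```

```bash
python3 - <<'E'
from slabfit import *
tcp()
E
```

```text
TCP slab [-103.4   58.3] 32.7 F slab [-4.1 -1.9] 22.35
```

Call:
{"op": "arm_command", "data": {"rows": [{"delta_pos": [0,1,0],"roll": 0,"jaw": 0},{"delta_pos": [0,2,0],"roll": 0,"jaw": 0},{"delta_pos": [0,3,0],"roll": 0,"jaw": 0},{"delta_pos": [0,3,0],"roll": 0,"jaw": 0}]}}

```text
time_s: 22.68
ee_pos: [445.2, 191.1, 32.7]
ee_rot: [-179.6, 0.1, 97.3]
force: [-9.5, -2.3, 7.7]
gripper_width: 0.3
gripper_force: 5.2
```

```bash
python3 - <<'E'
from slabfit import *
tcp()
E
```

```text
TCP slab [-102.8   58.3] 32.7 F slab [-9.7 -1.1] 22.6833
```

Call:
{"op": "arm_command", "data": {"rows": [{"delta_pos": [0,1,0],"roll": 0,"jaw": 0},{"delta_pos": [0,1.5,0],"roll": 0,"jaw": 0},{"delta_pos": [0,1.5,0],"roll": 0,"jaw": 0},{"delta_pos": [0,1.5,0],"roll": 0,"jaw": 0}]}}

```text
time_s: 23.02
ee_pos: [445.2, 191.0, 32.7]
ee_rot: [-179.4, 0.1, 97.3]
force: [-12.6, -2.0, 11.0]
gripper_width: 0.1
gripper_force: 7.0
```

```bash
python3 - <<'E'
from slabfit import *
tcp()
E
```

```text
TCP slab [-102.8   58.3] 32.7 F slab [-12.7  -0.4] 23.0167
```

Call:
{"op": "arm_command", "data": {"rows": [{"delta_pos": [0,-15,0],"roll": 0,"jaw": 0},{"delta_pos": [0,-32,0],"roll": 0,"jaw": 0},{"delta_pos": [-40,-32,0],"roll": 0,"jaw": 0},{"delta_pos": [-80,-32,0],"roll": 0,"jaw": 0},{"delta_pos": [-110,-32,0],"roll": 0,"jaw": 0},{"delta_pos": [-118,-32,0],"roll": 0,"jaw": 0},{"delta_pos": [-118,-26,0],"roll": 0,"jaw": 0},{"delta_pos": [-118,-20,0],"roll": 0,"jaw": 0},{"delta_pos": [-118,-16,0],"roll": 0,"jaw": 0},{"delta_pos": [-118,-14,0],"roll": 0,"jaw": 0},{"delta_pos": [-118,-12,0],"roll": 0,"jaw": 0},{"delta_pos": [-118,-10,0],"roll": 0,"jaw": 0},{"delta_pos": [-118,-8,0],"roll": 0,"jaw": 0},{"delta_pos": [-118,-7,0],"roll": 0,"jaw": 0},{"delta_pos": [-118,-6,0],"roll": 0,"jaw": 0},{"delta_pos": [-118,-5,0],"roll": 0,"jaw": 0},{"delta_pos": [-118,-5,0],"roll": 0,"jaw": 0}]}}

```text
time_s: 24.43
ee_pos: [459.9, 74.6, 32.8]
ee_rot: [-179.9, -0.0, 97.3]
force: [-1.9, 1.1, 0.3]
gripper_width: 0.3
gripper_force: 1.1
```

```bash
python3 - <<'E'
from slabfit import *
tcp()
E
```

```text
TCP slab [-103.   -59.1] 32.8 F slab [-1.7  1.4] 24.4333
```

Call:
{"op": "arm_command", "data": {"rows": [{"delta_pos": [0,1,0],"roll": 0,"jaw": 0},{"delta_pos": [0,2,0],"roll": 0,"jaw": 0},{"delta_pos": [0,3,0],"roll": 0,"jaw": 0},{"delta_pos": [0,4,0],"roll": 0,"jaw": 0},{"delta_pos": [0,4,0],"roll": 0,"jaw": 0},{"delta_pos": [0,4,0],"roll": 0,"jaw": 0}]}}

```text
time_s: 24.93
ee_pos: [459.8, 74.6, 32.7]
ee_rot: [-179.5, -0.0, 97.3]
force: [-11.1, -0.5, 8.2]
gripper_width: 0.2
gripper_force: 5.8
```

```bash
python3 - <<'E'
from slabfit import *
tcp()
E
```

```text
TCP slab [-103.   -59.1] 32.7 F slab [-11.1   0.9] 24.9333
```

Call:
{"op": "arm_command", "data": {"rows": [{"delta_pos": [0,-15,0],"roll": 0,"jaw": 0},{"delta_pos": [0,-35,0],"roll": 0,"jaw": 0},{"delta_pos": [-30,-35,-30],"roll": 0,"jaw": 0},{"delta_pos": [-60,-35,-60],"roll": 0,"jaw": 0},{"delta_pos": [-80,-35,-95],"roll": 0,"jaw": 0},{"delta_pos": [-80,5,-105],"roll": 0,"jaw": 0},{"delta_pos": [-80,45,-115],"roll": 0,"jaw": 0},{"delta_pos": [-80,80,-135],"roll": 0,"jaw": 0},{"delta_pos": [-80,98,-160],"roll": 0,"jaw": 0},{"delta_pos": [-80,98,-180],"roll": 0,"jaw": 0},{"delta_pos": [-80,98,-180],"roll": 0,"jaw": 0},{"delta_pos": [-80,98,-180],"roll": 0,"jaw": 0}]}}

```text
time_s: 25.93
ee_pos: [572.8, 8.0, 213.8]
ee_rot: [179.8, 0.0, 97.3]
force: [-0.2, -0.1, -0.2]
gripper_width: 0.2
gripper_force: 0.0
```

```bash
python3 - <<'E'
from slabfit import *
tcp()
f,W=wcloud(); cv2.imwrite('pics/w6.png',f['img']); 
V=W.copy(); V[235:]=np.nan
def rep(V,O):
    p=slabco(V,O); z=V[...,2]; q=p[np.isfinite(z)&(abs(z-64)<6)&(abs(p[...,0])<115)&(abs(p[...,1])<115)]
    r=cv2.minAreaRect(q.astype(np.float32)); print('layer',np.round(r[0],1),np.round(r[1],1),r[2])
    for n,b in(('a',(40,100,-20,100)),('b',(-20,40,-100,-40)),('nl',(-40,20,40,100)),('nr',(-100,-40,-100,20))):
        m=(q[:,0]>b[0])&(q[:,0]<b[1])&(q[:,1]>b[2])&(q[:,1]<b[3]); print(n,m.sum(),np.percentile(q[m],[.5,99.5],axis=0).round(1).tolist() if m.any() else '')
rep(V,O); W=cloud(grab('top')); rep(W,O); report(W,O)
rect('petri',W,6,30,(350,450,-190,-90)); 
E
```

```text
TCP slab [   0.6 -139.5] 213.8 F slab [-0.2 -0.1] 25.9333
layer [ -1.6 -20.9] [181.2 144.7] 0.17357400059700012
a 3722 [[40.2, -19.5], [88.1, 51.0]]
b 2837 [[-19.8, -92.1], [39.7, -40.1]]
nl 776 [[-39.7, 40.1], [19.3, 51.2]]
nr 5589 [[-91.2, -93.2], [-40.3, 19.6]]
layer [-0.8  0.8] [180.6 181.2] 0.12628327310085297
a 460 [[40.2, -19.7], [89.3, 91.0]]
b 118 [[-19.6, -89.1], [39.7, -64.2]]
nl 255 [[-39.7, 40.3], [19.8, 90.8]]
nr 256 [[-90.9, -89.6], [-40.3, 19.9]]
left 33 mid 95.9 range [91.6 97.3] slope deg 1.22
deck [-118.3  101.8] [-114.9  103.3]
petri 247 [ 403.6 -138.3] [92.4 92.2] 5.1 z 13.9
```

View pics/w6.png

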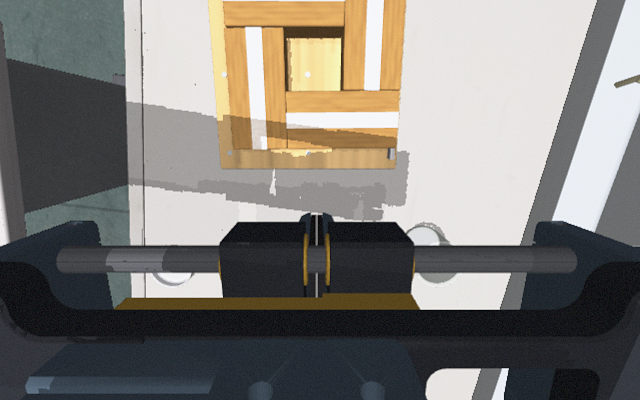

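The layer is closed into a tight 181 x 181 mm square with its clean 60 mm hole at (313,64). All four cartons lie flat against the stops.

```bash
python3 -c "
from workcell import env
print(env.job_done())"
```

```text
the job is handed in; nothing more can be done
None
```

The layer is finished and handed in at about 26 s: carton_2 was laid flat on the bench, let go and retaken, carton_1 and carton_2 are in the near places, and the layer was pushed home left, then far, at 11–16 N. The last image measured about 181 x 181 mm and square; beyond the request I also pushed the far right carton to the left, and I did not touch the dish or bottles.

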